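Feel the gap of a gel-casting cassette with a tapered gauge

ROBOT

A 6-joint arm with a two-finger parallel gripper is mounted at the origin on the work surface. World frame = base frame: x ahead of the robot, y to its left, z up, the work surface at z = 0. Lengths are in mm, angles in rad, forces in N, time in s.
With the tool pointing down it reaches from about 325 to 875 mm from the base axis. Payload 4.4 kg.
Tool frame: the origin (TCP) lies on the centre line of the jaws, within the pads' length; the fingertips stand ahead of it and the grasp point (between the pads) lies 6 mm ahead of it (ctrl.tcp_to_tips is the z of the fingertips in the tool frame, in mm); z points along the fingers, y is the line along which they close (so a half turn about z gives the same grasp; the last joint's range is limited). The gripper opens to 85 mm and grips with 20 to 120 N. Pads are 22 mm wide; open, the fingers measure 114 mm over their backs; the gripper's body (76 mm by 85 mm) begins 54 mm behind the grasp point. The pads swing forward as they close: fully open they stand 13 mm farther back than shut.
Start: joints at [-1.417, 0.207, 1.542, -0, 1.393, -0.15], TCP at [171.998, -548.675, 256.282] pointing down, gripper open.
Joint ranges: [-2.73, 2.73], [-0.86, 2.22], [0.23, 2.46], [-1.11, 4.25], [0.08, 2.63], [-2.82, 2.82]. Speed limits (rad/s): [2.79, 2.79, 3.14, 3.14, 3.14, 3.14].

INTERFACE

Orientations are given as a 3x3 rotation matrix whose columns are the frame's x, y, z axes.
In Python, from plant import ctrl, sensors, optics gives the robot as it stands. Calls block until the motion is done:
- ctrl.move_ptp(position, orientation): joint-space move of the TCP to a pose.
- ctrl.move_l(position, rot=None, vel=150, threshold=None): straight line of the TCP; rot=None keeps the orientation; vel is the mean speed in mm/s. With threshold (N) it stops when the force on the tool has changed by that much, and returns True; else False.
- ctrl.set_joints(angles): joint-space move.
- ctrl.gripper_to(opening, force=None): finger opening in mm; force is the grip in N (None keeps the last); returns when the fingers have stopped.
- ctrl.hold(seconds).
- ctrl.solve_ik(position, orientation): joint angles nearest the present ones, or None.
- sensors.read_state(): the state.
- optics.grab_frame(name): name is "scene" or "top"; returns (picture, depth): 400x640x3 uint8, red, green, blue; 400x640 float32, mm along the optical axis (not along the pixel's ray), 0 where there is no reading.
- optics.camera_params(name): a dict with "mtx" (3x3 intrinsics, pixels), "R" (3x3) and "t" (3): a world point X has camera coordinates R X + t. Camera axes: x right, y down, z forward; pixel columns grow to the right and rows downward; lengths in mm; the calibration is good to about 2 mm. A picture is of the moment at which its call begins. camera_params takes no time and is no camera call.
A pose or a line that the arm cannot do raises ctrl.MotionError and nothing moves.
- ctrl.finish_job(): hands the job in; it is judged then, once.
The state is a dict: "t": time; "q": joint angles; "qvel": joint speeds; "tau": joint torques, N m; "eef_pos": TCP position; "eef_rot": TCP orientation; "force": force on the tool from outside, world axes, zero at the start; "wrist_torque": the same for the moment, N m; "grip_width": finger opening in mm; "grasp_force": force on a finger pad.
Only numpy, scipy, OpenCV 4.12 (cv2) and the standard library are available. Lean on these libraries where they do the work, as an engineer would, in place of code of your own. Each camera call takes 0.05 s, during which the arm holds its last target. There are 200 camera calls.

TASK

Lift the blue dust cover off the glass plates of the gel-casting stand and set it down flat, handle up, in the middle of the black mat. Then take the orange-handled tapered gauge from its rack and slide its blade straight down between the two glass plates until it drags snugly against both (a light push of about 6 N, never forced), and finish while still holding it there, upright and at that depth. Do not drop the cover, and leave the glassware, bottle, caps and case where they are.

Things in the scene. Friction and masses are not known exactly. Their poses are not given: they have to be found in the camera images.
- stand: Gel-casting stand, fixed: grey base 150 x 90 x 12 mm with four steel corner pillars whose tops are 114 mm above the bench. Origin at the middle of its underside on the bench; its x axis runs along the glass plates, its y axis is square to them (plate normal), z up.
- mouth (a point): Middle of the slot between the two glass plates, level with their top edges, 110 mm above the bench; axes like the stand's. The slot runs 110 mm along x. The gap between the plates (along y) is set differently each time, somewhere from 4.0 to 6.2 mm, and its middle lies up to 0.6 mm from this point along y; white bevelled lips in the top 6 mm widen the mouth to about 10 to 12 mm. Below the plates is the base, 98 mm below this point.
- back_plate: The glass plate on the -y side of the slot, 110 x 6 x 93 mm (plus lip), pale green glass. The pair of plates floats softly (0.3 N/mm, up to 4 mm) along the stand's y, so it centres itself on the blade. Origin at bench level under its inner face.
- front_plate: The glass plate on the +y side of the slot, same size. Each plate is sprung (50 N/mm) against its holder: as the blade wedges in, they give slightly, and the push needed to go deeper grows by roughly 0.3 to 0.6 N per mm; the first drag comes with the tip some 35 to 70 mm down, depending on the gap. Once it stops, the blade stays wedged and the push felt on the tool fades. Origin at bench level under its inner face.
- cover_grip (a point): Centre of the white handle of the dust cover. The cover is a blue slab 150 x 86 x 6 mm lying across the four pillar tops of the stand, 114 mm above the bench, with a white upright handle rib on top, 60 mm long along its x, 16 mm thick along its y, 48 mm tall. This point is half-way up the rib, 30 mm above the cover's underside. 0.12 kg. Its z axis is up.
- mat: Black rubber mat 200 (x) x 140 (y) x 3 mm, fixed on the bench. Origin at the middle of its underside.
- rack: White gauge rack, fixed, about 58 x 56 x 115 mm on a green foot. The gauge hangs in its upright slot, handle above. Origin at the middle of its underside; the slot is at its middle, and the gauge's x and y lie along the rack's.
- gauge_grip (a point): Centre of the gauge's orange handle, which is 44 mm (its x) x 20 mm (its y) x 50 mm tall. The handle's underside rests on the rack's top and lies 25 mm below this point; the steel blade, 26 mm wide along x, hangs 100 mm below that. Held with its y square to the glass plates, either way round, it fits the slot. 0.12 kg, z up.
- gauge_tip (a point): Middle of the lower end of the gauge's blade, 125 mm below the handle's centre. The blade is 1.5 mm thick (along y) at this tip and thickens evenly to 9 mm at the handle's underside.
- flask_amber: Bystander: conical flask, amber contents, 64 mm across, 105 mm tall, loose. Origin under its middle.
- flask_green: Bystander: conical flask, green contents, 64 mm across, 105 mm tall, loose. Origin under its middle.
- bottle: Bystander: amber bottle with white cap, 60 mm across, 160 mm tall, loose. Origin under its middle.
- beaker: Bystander: white beaker, 70 mm across, 85 mm tall, loose. Origin under its middle.
- red_cap: Bystander: red screw cap, 36 mm across, 16 mm tall, loose. Origin under its middle.
- blue_cap: Bystander: blue screw cap, 36 mm across, 16 mm tall, loose. Origin under its middle.
- case: Bystander: grey case 60 x 100 x 40 mm, loose. Origin under its middle.
Things that resemble listed ones, but are neither listed nor needed, are in the scene too. There is more than one size of the part that bears gauge_grip; the job needs the middle-sized.

How it is judged (in metres and radians):
On the way, in this order (a step that is already met when the one before it is completed fails the run):
1. the cover lies flat on the mat, handle up, let go (horizontal distance between cover_grip and mat below 0.06 m and z of cover_grip in the frame of mat below 0.042 m and angle between cover_grip's own z axis and vertical below 0.1 rad and contact force between the fingers and cover below 0.1 N and linear speed of cover below 0.02 m/s), for 0.2 s.
2. the gauge's tip has entered between the plates (x of gauge_tip in the frame of mouth between -0.03 and 0.03 m and y of gauge_tip in the frame of mouth between -0.008 and 0.008 m and z of gauge_tip in the frame of mouth below -0.01 m), for 0.1 s.
At the end, for the whole second after the job is handed in: Gauge still gripped (over 3 N), at rest, pressing each plate with 1.5 to 12 N, tip 25 to 95 mm down, within 30 mm of the slot's middle, upright to 0.1 rad, square to 0.12 rad; cover flat, handle up, at rest, untouched, within 60 mm of the mat's middle (all of step 1 and contact force between the fingers and gauge above 3 N and contact force between gauge and back_plate between 1.5 and 12 N and contact force between gauge and front_plate between 1.5 and 12 N and x of gauge_tip in the frame of mouth between -0.03 and 0.03 m and y of gauge_tip in the frame of mouth between -0.008 and 0.008 m and z of gauge_tip in the frame of mouth between -0.095 and -0.025 m and angle between gauge_tip's own z axis and vertical below 0.1 rad and angle between the y axis of gauge_tip and the y axis of stand, either way round below 0.12 rad and linear speed of gauge below 0.01 m/s); the arm keeps its last pose, push and grip.
It fails at once if the cover is dropped: off the stand, more than 40 mm above the mat and not held (z of cover_grip in the frame of mat above 0.073 m and contact force between the fingers and cover below 0.05 N and (horizontal distance between cover_grip and stand above 0.05 m or angle between cover_grip's own z axis and vertical above 0.3 rad)).
It fails at once if the gauge is forced: over 40 N on a plate (contact force between gauge and back_plate above 40 N or contact force between gauge and front_plate above 40 N).
It fails at once if a flask, bottle, beaker, cap or case is moved more than 30 mm (distance of any of flask_amber, flask_green, bottle, beaker, red_cap, blue_cap, case from where it was at the start of the episode above 0.03 m).
It also fails if it takes over 64 s, if anything falls off the work surface, if the arm or the gripper's body presses on something with over 40 N, if the wrist force passes 120 N, or if a joint passes its speed limit or range.

## Working session

There is one attempt and no reset: what is moved stays moved. The work goes in short steps, each a Python script; the robot and the scene stay as the last script left them, time stands still between calls to the robot, and variables do not carry over. Pictures are saved under pics/ and viewed, at most 10 in all, crops included, and the job is handed in when it is done.

```bash
mkdir -p pics; cat > h.py <<'E'
import numpy as np, cv2
from plant import ctrl, sensors, optics
def grab(n):
    p,d=optics.grab_frame(n); np.savez('pics/%s.npz'%n,p=p,d=d); cv2.imwrite('pics/tmp_%s.png'%n,p[:,:,::-1]); return p,d
def world(n,d):
    c=optics.camera_params(n); K,R,t=[np.array(c[k],float) for k in('mtx','R','t')]
    v,u=np.mgrid[:400,:640]; P=np.stack([(u-K[0,2])/K[0,0]*d,(v-K[1,2])/K[1,1]*d,d],-1)
    return (P-t)@R   # R^T(P-t)
def down(a):  # tool down, tool y axis at angle a in world
    y=np.array([np.cos(a),np.sin(a),0]); z=np.array([0,0,-1.]); return np.stack([np.cross(y,z),y,z],1)
E
python3 - <<'E'
from h import *
for n in('top','scene'):
    p,d=grab(n); c=optics.camera_params(n); print(n,c, ctrl.tcp_to_tips)
    cv2.imwrite(f'pics/{n}0.png',cv2.resize(p[:,:,::-1],(800,500)))
E
```

```text
top {'mtx': array([[426.05992006,   0.        , 319.64989258],
       [  0.        , 426.05992006, 196.16161487],
       [  0.        ,   0.        ,   1.        ]]), 'R': array([[ 0.02683907, -0.99924066, -0.02824489],
       [-0.98461983, -0.02154563, -0.17337695],
       [ 0.17263674,  0.03246375, -0.98445044]]), 't': array([ -32.86151262,  594.92359615, 1047.43782069])} 25.0
scene {'mtx': array([[486.11502211,   0.        , 317.98844055],
       [  0.        , 486.11502211, 201.78081151],
       [  0.        ,   0.        ,   1.        ]]), 'R': array([[ 0.09069426,  0.99578307,  0.01380659],
       [ 0.86141224, -0.07148393, -0.50285088],
       [-0.49974344,  0.05749885, -0.86426291]]), 't': array([ -30.74404078, -461.58640554, 1726.49905057])} 25.0
```

View pics/top0.png

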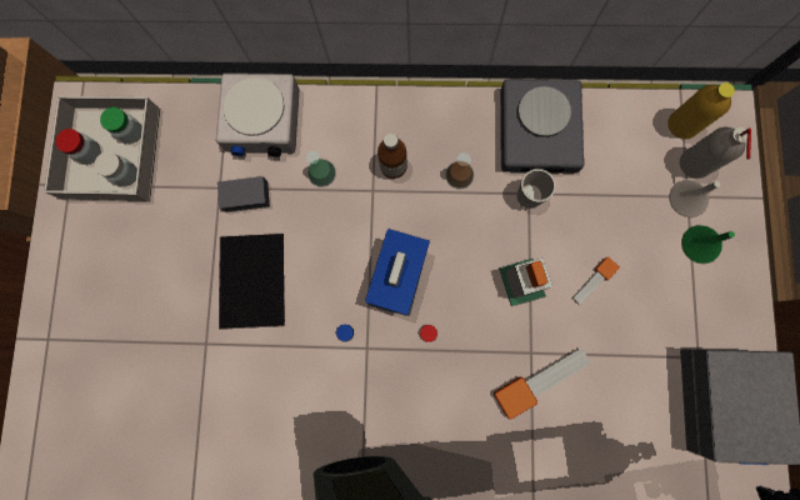

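View pics/scene0.png

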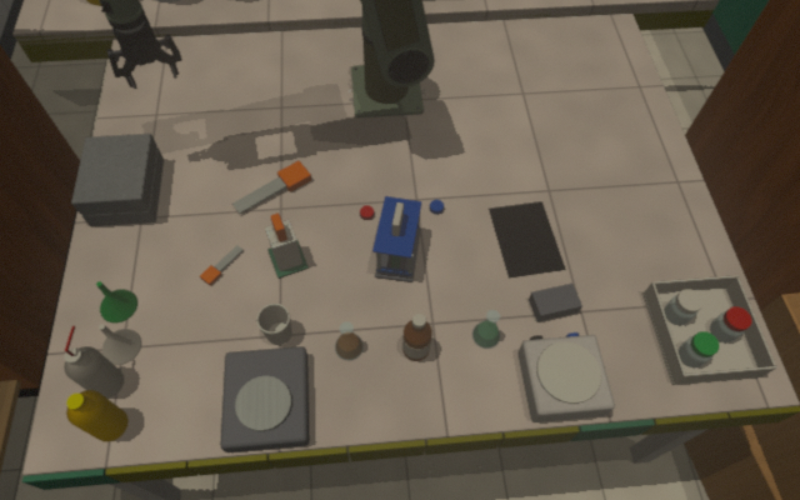

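Top view: gauge candidates are the one in the rack (538,273), a small one lying at (597,280) and a large one lying at (540,385). The rack one should be the middle size. The cover is at (398,271) and the mat at (252,281). Next I measure by depth and check in a crop.

```bash
python3 - <<'E'
from h import *
def rect(m,W,name,zmin=None):
    P=W[m]; r=cv2.minAreaRect(P[:,:2].astype(np.float32)); print(name,m.sum(),'mean',P.mean(0).round(1),'rect',np.round(r[0],1),np.round(r[1],1),round(r[2],1),'z',np.percentile(P[:,2],[5,50,95]).round(1))
for n in('top','scene'):
    z=np.load(f'pics/{n}.npz'); p,d=z['p'].astype(int),z['d']; W=world(n,d); h=cv2.cvtColor(z['p'],cv2.COLOR_RGB2HSV).astype(int)
    H,S,V=h[...,0],h[...,1],h[...,2]; X,Y,Z=W[...,0],W[...,1],W[...,2]
    s=1/1.25
    def box(u0,v0,u1,v1):
        m=np.zeros((400,640),bool); m[int(v0*s):int(v1*s),int(u0*s):int(u1*s)]=1; return m&(d>0)
    b=dict(top=[(350,220,440,320),(205,225,295,335),(495,250,560,310)],scene=[(360,190,430,285),(480,195,575,285),(255,205,310,280)])[n]
    c=box(*b[0]); rect(c&(H>100)&(H<130)&(S>130)&(Z>105),W,n+' slab')
    rect(c&(Z>155),W,n+' rib top')
    rect(box(*b[1])&(V<60)&(Z<25),W,n+' mat')
    g=box(*b[2]); o=g&(H<15)&(S>140)
    rect(o,W,n+' orange'); rect(o&(Z>158),W,n+' orange top'); rect(g&(Z>100)&(S<60),W,n+' rack top'); rect(g&(H>50)&(H<95)&(S>60)&(Z<40),W,n+' foot')
    if n=='top':
        r=W[(slice(None),slice(None))]
        a=cv2.resize(z['p'][165:275,280:460,::-1],(800,489),interpolation=cv2.INTER_CUBIC); cv2.imwrite('pics/crop1.png',a)
E
```

```text
top slab 1967 mean [531.7 -16.9 119.8] rect [533.8 -17.1] [ 85.8 149.7] 74.6 z [116.7 119.8 122.8]
top rib top 187 mean [532.5 -17.1 167.2] rect [533.3 -16.9] [16.  59.8] 74.8 z [162.8 167.5 170.5]
top mat 3723 mean [520.2 299.7   3.2] rect [521.5 300.3] [197.9 139.5] 4.3 z [-0.3  3.1  6.8]
top orange 231 mean [ 529.9 -273.7  158.1] rect [ 530.6 -276.8] [42.4 21. ] 17.9 z [130.4 163.  166.7]
top orange top 171 mean [ 530.5 -276.   163.9] rect [ 530.5 -276.8] [42.6 20.6] 16.7 z [160.4 163.7 167.1]
top rack top 326 mean [ 525.7 -269.   113.7] rect [ 530.5 -277. ] [57.8 57.9] 17.5 z [107.2 114.2 117.9]
top foot 257 mean [ 518.2 -268.     7.7] rect [ 531.3 -276.2] [82.8 72. ] 17.9 z [ 4.1  7.6 11.4]
scene slab 836 mean [544.7 -22.4 119.4] rect [535.3 -19.7] [ 79.  146.5] 74.4 z [115.5 119.3 123.3]
scene rib top 122 mean [535.9 -21.8 166.2] rect [533.7 -21.7] [16.3 61.4] 74.8 z [160.7 166.4 170.4]
scene mat 2346 mean [524.6 296.9   2.4] rect [521.6 297.1] [196.8 135.4] 4.2 z [-2.1  2.4  6.9]
scene orange 95 mean [ 534.  -279.5  163.8] rect [ 532.7 -280.2] [41.8 18.6] 19.1 z [159.5 164.3 168.2]
scene orange top 92 mean [ 533.5 -279.6  164.3] rect [ 532.7 -280.2] [41.8 18.6] 19.1 z [160.2 164.4 168.2]
scene rack top 275 mean [ 538.  -280.   113.3] rect [ 531.3 -280.7] [59.7 56.3] 17.1 z [104.1 114.  118. ]
scene foot 34 mean [ 567.2 -290.7    7.7] rect [ 564.5 -282. ] [80.1 37.2] 72.3 z [ 4.3  7.7 11.7]
```

View pics/crop1.png

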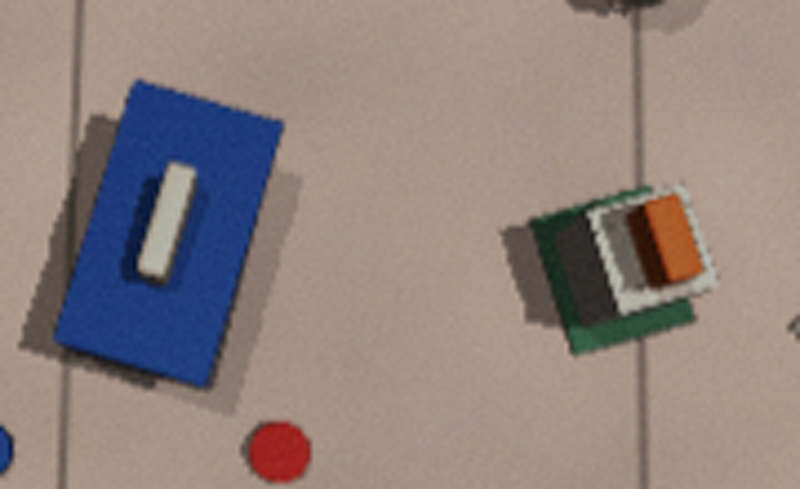

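The rack gauge's handle is about 42×21 mm, between the lying ones, so it is the middle size. Picking the cover.

```bash
cat >> h.py <<'E'
def pick_rot(p,deg):
    q0=np.array(sensors.read_state()['q']); best=None
    for a in (deg,deg-180):
        R=down(np.radians(a)); q=ctrl.solve_ik(p,R)
        if q is not None:
            c=np.abs(np.array(q)-q0).max()
            if best is None or c<best[0]: best=(c,R,a)
    print('rot',best and (best[0],best[2])); return best[1]
def st(): 
    s=sensors.read_state(); print('t%.1f'%s['t'],np.round(s['eef_pos'],1),'F',np.round(s['force'],2),'w%.1f g%.1f'%(s['grip_width'],s['grasp_force'])); return s
E
python3 - <<'E'
from h import *
c=[533.5,-18.5]
ctrl.gripper_to(60)
R=pick_rot(c+[250],74.7); ctrl.move_ptp(c+[230],R)
print(ctrl.move_l(c+[155],vel=120,threshold=6)); st()
ctrl.gripper_to(8,50); st()
ctrl.move_l(c+[215],vel=100); s=st()
p,d=grab('top'); cv2.imwrite('pics/lift.png',cv2.resize(p[120:320,200:520,::-1],(800,500)))
E
```

```text
rot (np.float64(1.3500938339502697), 74.7)
False
t3.5 [534.1 -18.8 155.6] F [ 0.91 -0.02  0.32] w60.1 g0.0
t4.0 [534.1 -18.6 155.9] F [-0.3   0.    4.06] w15.8 g49.0
t4.8 [532.9 -18.4 214.3] F [ 0.7   0.32 -1.27] w15.2 g48.6
```

View pics/lift.png

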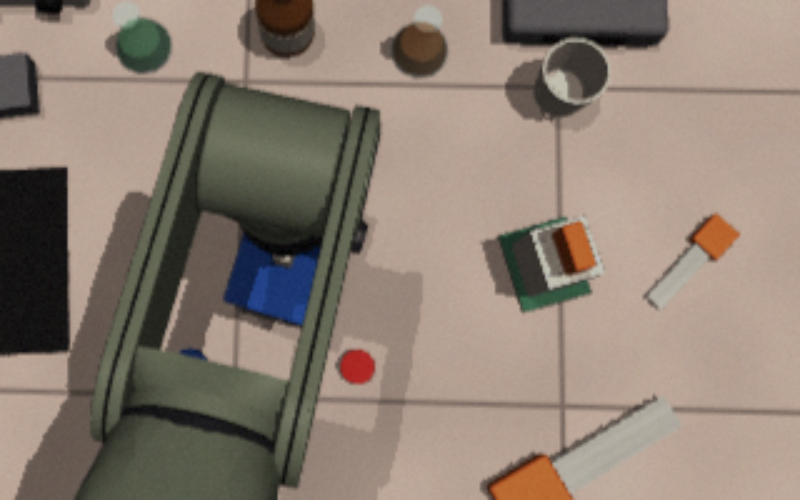

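The cover is held under the gripper (blue at 270,280), with its weight on the wrist. Placing it on the mat.

```bash
python3 - <<'E'
from h import *
m=[521.5,298.7]
R=pick_rot(m+[215],94.3); ctrl.move_ptp(m+[215],R); st()
ctrl.move_l(m+[56],vel=110); st()
print(ctrl.move_l(m+[38],vel=25,threshold=3)); st()
ctrl.gripper_to(45); ctrl.hold(.3); st()
ctrl.move_l(m+[220],vel=160)
ctrl.move_ptp([531.5,-278.5,240],pick_rot([531.5,-278.5,240],107.3)); st()
p,d=grab('top'); cv2.imwrite('pics/placed.png',cv2.resize(p[150:290,150:374,::-1],(800,500),interpolation=cv2.INTER_CUBIC)); p2,d2=grab('scene'); cv2.imwrite('pics/placed_s.png',cv2.resize(p2[130:255,260:460,::-1],(800,500),interpolation=cv2.INTER_CUBIC))
E
```

```text
rot (np.float64(0.5731084591377524), 94.3)
t6.0 [521.8 297.6 214.8] F [ 0.67  0.42 -0.91] w15.3 g48.7
t7.6 [522.2 299.   56.9] F [-0.43  0.03 -0.87] w15.4 g48.7
True
t8.1 [521.6 298.7  44.8] F [-1.01 -0.9   4.21] w15.7 g49.3
t8.8 [520.6 298.4  43.9] F [-0.11  0.15  0.68] w45.0 g0.0
rot (np.float64(1.229911770474349), 107.3)
t12.1 [ 531.9 -277.6  239.9] F [ 0.03 -0.2  -0.11] w45.2 g0.0
```

View pics/placed.png

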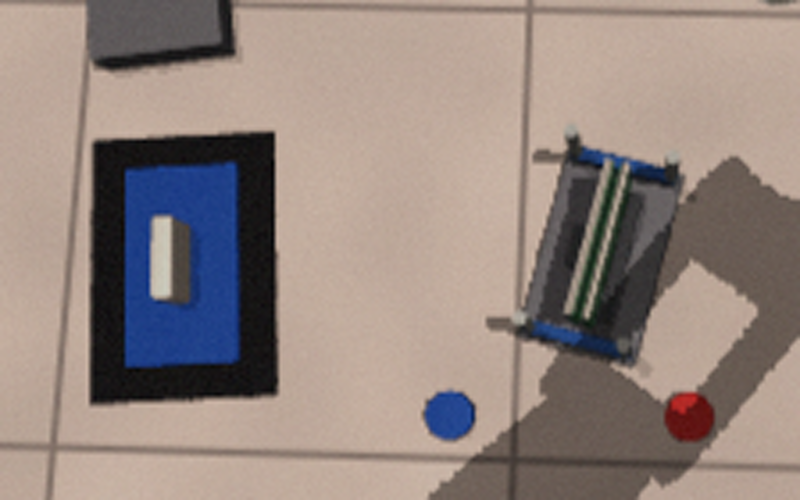

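View pics/placed_s.png

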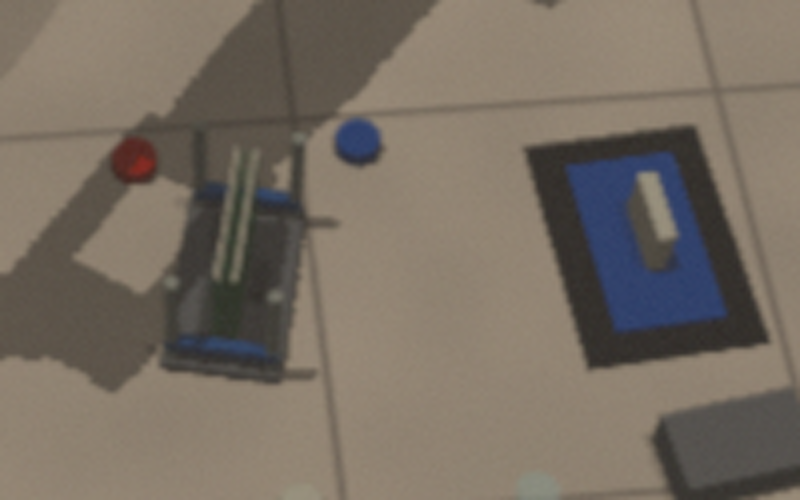

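The cover lies flat, handle up, in the middle of the mat (182,260 in the top crop). The slot is the dark line between the white lips, from (618,165) to (580,320). I locate it with an orthophoto at z=110.

```bash
python3 - <<'E'
from h import *
from scipy.ndimage import map_coordinates
o=np.array([533.5,-18.5])
for n in('top','scene'):
    z=np.load(f'pics/{n}.npz'); g=z['p'].astype(float).mean(2); c=optics.camera_params(n); K,R,t=[np.array(c[k]) for k in('mtx','R','t')]
    W=world(n,z['d']); 
    def ortho(a,xs,ys):
        ax=np.array([np.cos(a),np.sin(a)]); ay=np.array([-ax[1],ax[0]])
        P=np.zeros((len(ys),len(xs),3)); P[...,:2]=o+xs[None,:,None]*ax+ys[:,None,None]*ay; P[...,2]=110
        q=(P@R.T+t)@K.T; return map_coordinates(g,[q[...,1]/q[...,2],q[...,0]/q[...,2]],order=3)
    ys=np.arange(-25,25.1,.5); best=None
    for deg in np.arange(-20,-10,.5):
        pr=ortho(np.radians(deg),np.arange(-45,46,2.),ys).mean(1)
        s=np.diff(pr)@np.diff(pr)
        if best is None or s>best[0]: best=(s,deg,pr)
    print(n,best[1]); print(*[f'{y:.1f}:{v:.0f}' for y,v in zip(ys,best[2])][::2])
    I=ortho(np.radians(best[1]),np.arange(-80,81,.5),np.arange(-10,10,.5)); xp=I.max(0); print('x profile',*[f'{x:.0f}:{v:.0f}' for x,v in zip(np.arange(-80,81,.5),xp)][20:60:3], '|',*[f'{x:.0f}:{v:.0f}' for x,v in zip(np.arange(-80,81,.5),xp)][250:300:3])
E
```

```text
top -13.5
-25.0:80 -24.0:79 -23.0:76 -22.0:72 -21.0:66 -20.0:60 -19.0:54 -18.0:51 -17.0:51 -16.0:52 -15.0:54 -14.0:54 -13.0:55 -12.0:54 -11.0:52 -10.0:47 -9.0:41 -8.0:36 -7.0:37 -6.0:49 -5.0:77 -4.0:116 -3.0:147 -2.0:153 -1.0:133 0.0:102 1.0:75 2.0:53 3.0:37 4.0:31 5.0:38 6.0:56 7.0:84 8.0:112 9.0:133 10.0:145 11.0:148 12.0:138 13.0:111 14.0:78 15.0:53 16.0:44 17.0:46 18.0:48 19.0:49 20.0:49 21.0:50 22.0:52 23.0:53 24.0:55 25.0:55
x profile -70:78 -68:84 -67:84 -66:81 -64:85 -62:93 -61:92 -60:76 -58:57 -56:40 -55:38 -54:77 -52:131 -50:163 | 45:169 46:159 48:144 50:145 51:153 52:167 54:162 56:147 57:123 58:105 60:138 62:163 63:173 64:174 66:171 68:170 69:171
scene -13.0
-25.0:63 -24.0:63 -23.0:63 -22.0:64 -21.0:64 -20.0:64 -19.0:64 -18.0:64 -17.0:64 -16.0:64 -15.0:63 -14.0:63 -13.0:62 -12.0:62 -11.0:63 -10.0:68 -9.0:76 -8.0:86 -7.0:94 -6.0:100 -5.0:102 -4.0:99 -3.0:93 -2.0:84 -1.0:75 0.0:67 1.0:62 2.0:62 3.0:68 4.0:77 5.0:88 6.0:96 7.0:102 8.0:103 9.0:99 10.0:91 11.0:81 12.0:71 13.0:64 14.0:61 15.0:61 16.0:63 17.0:65 18.0:65 19.0:66 20.0:66 21.0:67 22.0:68 23.0:69 24.0:70 25.0:72
x profile -70:82 -68:84 -67:84 -66:85 -64:85 -62:84 -61:83 -60:83 -58:83 -56:85 -55:89 -54:94 -52:98 -50:103 | 45:103 46:102 48:105 50:107 51:108 52:108 54:105 56:101 57:92 58:81 60:71 62:67 63:66 64:64 66:64 68:64 69:66
```

```bash
cat > m.py <<'E'
from h import *
from scipy.ndimage import map_coordinates
o=np.array([533.5,-18.5])
for n in('top','scene'):
    z=np.load(f'pics/{n}.npz'); g=z['p'].astype(float).mean(2); c=optics.camera_params(n); K,R,t=[np.array(c[k]) for k in('mtx','R','t')]
    W=world(n,z['d']); m=(W[...,2]>38)&(abs(W[...,0]-521)<60)&(abs(W[...,1]-299)<60)&(W[...,2]<75)
    mt=m&(W[...,2]>48); r=cv2.minAreaRect(W[mt][:,:2].astype(np.float32)); print(n,'rib placed',np.round(r[0],1),np.round(r[1],1),r[2])
    a=np.radians(-13.5); ax=np.array([np.cos(a),np.sin(a)]); ay=np.array([-ax[1],ax[0]]); ys=np.arange(-12,18,.25); pts=[]
    for x in np.arange(-44,45,4.):
        pr=0
        for dx in(-2,-1,0,1,2):
            P=np.zeros((len(ys),3)); P[:,:2]=o+(x+dx)*ax+ys[:,None]*ay; P[:,2]=110; q=(P@R.T+t)@K.T
            pr=pr+map_coordinates(g,[q[:,1]/q[:,2],q[:,0]/q[:,2]],order=3)
        mid=4 if n=='top' else 1.5
        i=ys<mid; j=~i; pts.append((x,(ys[i][pr[i].argmax()]+ys[j][pr[j].argmax()])/2))
    pts=np.array(pts); f=np.polyfit(*pts.T,1); res=pts[:,1]-np.polyval(f,pts[:,0]); f=np.polyfit(*pts[abs(res)<1.5].T,1)
    print('slot y at 0',f[1],'angle',-13.5+np.degrees(f[0]),'sd',res.std())
E
python3 m.py
python3 - <<'E'
from h import *
c=[531.5,-278.5]
ctrl.move_l(c+[149],vel=120,threshold=6); st()
R=np.array(sensors.read_state()['eef_rot'])
ctrl.gripper_to(10,50); ctrl.hold(.3); st()
E
```

```text
top rib placed [520.7 299.8] [57.3 17.9] 2.680880546569824
slot y at 0 4.228260869565219 angle -13.257611110632032 sd 0.15366426811418424
scene rib placed [520.9 294.9] [64.  18.7] 3.7687900066375732
slot y at 0 1.282608695652174 angle -12.809987833186076 sd 0.29504322168741304
t13.1 [ 532.1 -278.9  149.9] F [-0.19  0.02 -0.06] w45.4 g0.0
t13.8 [ 532.3 -279.1  150.4] F [-0.02 -0.14  5.15] w19.3 g49.5
```

Grasp is clean: 19.3 mm wide with no side force. Cameras compared with the arm put the slot at about (535.6, −16.0), at −13.1°. Lifting, moving over it, and starting the descent.

```bash
python3 - <<'E'
from h import *
ctrl.move_l([531.5,-278.5,285],vel=120); st()
m=[535.6,-16.0]
R=pick_rot(m+[285],76.9); ctrl.move_ptp(m+[285],R); ctrl.hold(.3); st()
print(ctrl.move_l(m+[252],vel=60,threshold=4)); ctrl.hold(.3); st()
p,d=grab('scene'); cv2.imwrite('pics/mouth.png',cv2.resize(p[130:230,260:420,::-1],(800,500),interpolation=cv2.INTER_CUBIC))
E
```

```text
t15.1 [ 531.  -278.1  283.7] F [-0.16  0.48 -1.67] w19.1 g48.9
rot (np.float64(0.9659305869542814), 76.9)
t16.4 [535.7 -16.9 284.9] F [-0.66 -0.19 -1.47] w19.3 g48.8
False
t17.4 [535.9 -16.  252.5] F [-0.43  0.29 -1.1 ] w19.6 g48.8
```

View pics/mouth.png

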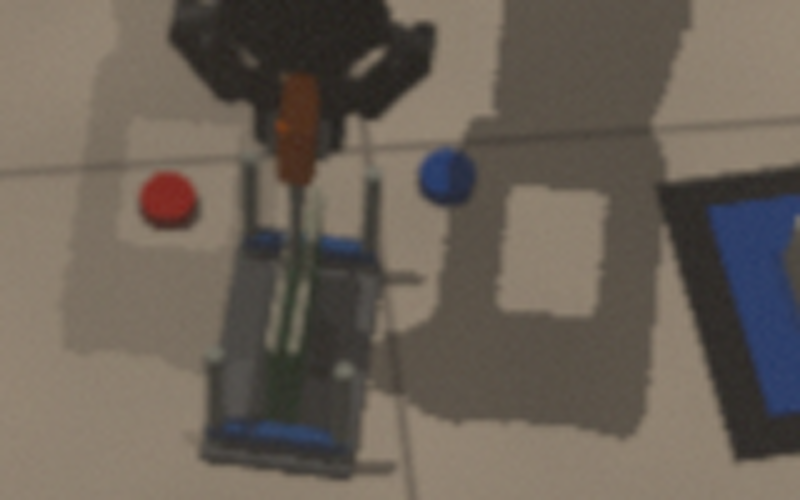

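The blade's lower end (296,262) lines up with the slot centre between the lips (~283 and ~309 in that row). Descending with the force logged.

```bash
cat > desc.py <<'E'
from h import *
import sys
z0,z1,step,lim=map(float,sys.argv[1:5]); m=[535.6,-16.0]; base=-1.3
ay=np.array([.2266,.974])
z=z0
while z>z1:
    z-=step; hit=ctrl.move_l(m+[z],vel=20,threshold=4)
    F=[];P=[]
    for _ in range(5): ctrl.hold(.02); s=sensors.read_state(); F.append(s['force']); P.append(s['eef_pos'])
    F=np.mean(F,0); P=np.mean(P,0); push=F[2]-base
    print('cmd%.1f z%.1f push%.2f Fy%.2f Fx%.2f g%.1f'%(z,P[2],push,F[:2]@ay,F[:2]@[ay[1],-ay[0]],s['grasp_force']),'HIT' if hit else '')
    if hit or push>lim: break
print(s['t'])
E
python3 desc.py 252 212 4 1.5
```

```text
cmd248.0 z247.8 push0.27 Fy0.19 Fx-0.01 g48.8 
cmd244.0 z243.9 push0.43 Fy-0.34 Fx-0.22 g48.8 
cmd240.0 z239.9 push0.29 Fy-0.36 Fx0.03 g48.8 
cmd236.0 z235.9 push0.13 Fy-0.17 Fx0.05 g48.8 
cmd232.0 z231.9 push-0.04 Fy-0.20 Fx0.15 g48.8 
cmd228.0 z227.9 push0.65 Fy0.10 Fx0.00 g48.8 
cmd224.0 z223.9 push0.23 Fy-0.16 Fx0.02 g48.8 
cmd220.0 z219.9 push0.39 Fy0.38 Fx-0.20 g48.8 
cmd216.0 z215.9 push0.35 Fy0.16 Fx-0.14 g48.8 
cmd212.0 z211.9 push0.54 Fy-0.18 Fx-0.24 g48.8 
21.775
```

```bash
python3 desc.py 212 165 2 2.2
```

```text
cmd210.0 z209.9 push-0.03 Fy-0.20 Fx0.04 g48.8 
cmd208.0 z207.9 push0.32 Fy0.09 Fx-0.16 g48.8 
cmd206.0 z205.9 push0.10 Fy-0.38 Fx0.24 g48.8 
cmd204.0 z203.9 push0.27 Fy0.19 Fx0.39 g48.8 
cmd202.0 z201.9 push0.21 Fy-0.07 Fx0.05 g48.8 
cmd200.0 z199.9 push0.65 Fy-0.31 Fx-0.03 g48.8 
cmd198.0 z197.9 push0.30 Fy0.00 Fx0.26 g48.8 
cmd196.0 z195.9 push0.45 Fy0.22 Fx-0.16 g48.8 
cmd194.0 z193.9 push0.23 Fy0.06 Fx0.19 g48.8 
cmd192.0 z191.9 push-0.12 Fy-0.07 Fx0.01 g48.8 
cmd190.0 z189.9 push-0.49 Fy-0.41 Fx0.67 g48.8 
cmd188.0 z187.9 push0.02 Fy0.13 Fx0.91 g48.8 
cmd186.0 z186.0 push0.22 Fy-0.17 Fx1.18 g48.9 
cmd184.0 z184.0 push1.32 Fy0.12 Fx0.71 g48.9 
cmd182.0 z182.0 push1.79 Fy0.03 Fx1.09 g49.0 
cmd180.0 z180.0 push3.05 Fy-0.04 Fx0.93 g49.1 
27.1083
```

Drag begins near z≈187 (tip about 58 mm down) and grows at about 0.5 N/mm. I check how it fades, then push a little further, reading right at the stop.

```bash
python3 - <<'E'
from h import *
m=[535.6,-16.0]
def rd(k=6):
    F=[]
    for _ in range(k): ctrl.hold(.01); F.append(sensors.read_state()['force'])
    return np.round(np.mean(F,0)-[0,0,-1.0],2)
print('rest',rd()); ctrl.hold(1); print('after 1s',rd())
for z in(179.,178.):
    h=ctrl.move_l(m+[z],vel=8,threshold=6); print(z,h,'now',np.round(np.array(sensors.read_state()['force'])-[0,0,-1.0],2),rd()); ctrl.hold(.5); print('+.5s',rd()); st()
E
```

```text
rest [ 1.11 -0.5   1.79]
after 1s [ 1.7  -0.79  1.78]
179.0 False now [ 0.79 -0.87  3.85] [ 1.11 -0.17  4.24]
+.5s [ 0.41 -0.09  4.8 ]
t29.1 [535.6 -16.  179.1] F [-0.2  -0.32  4.57] w19.3 g49.2
178.0 False now [ 1.08 -1.12  4.22] [ 0.55 -0.35  4.  ]
+.5s [ 1.06 -0.42  2.67]
t30.0 [535.5 -16.  177.8] F [ 1.11 -0.01  1.43] w19.5 g49.2
```

Geometry (50 N/mm plates) and the drag reading disagree about the plate force. A short pull-back measures the friction, and from that the normal force.

```bash
python3 - <<'E'
from h import *
m=[535.6,-16.0]
def rd(k=15):
    F=[];P=[]
    for _ in range(k): ctrl.hold(.02); s=sensors.read_state(); F.append(s['force']); P.append(s['eef_pos'])
    F=np.array(F); return np.round(F.mean(0)-[0,0,-1.0],2),F[:,2].std().round(2),np.mean(P,0)[2].round(2)
print(rd())
for z in(178.7,179.4,180.1,180.8,181.5):
    ctrl.move_l(m+[z],vel=10); print(z,rd())
print(sensors.read_state()['t'])
E
```

```text
(array([ 0.62, -0.09,  2.31]), np.float64(0.4), np.float64(177.84))
178.7 (array([ 2.23, -0.44, -3.07]), np.float64(0.62), np.float64(178.04))
179.4 (array([ 0.39, -0.05, -3.86]), np.float64(0.52), np.float64(179.01))
180.1 (array([-1.29,  0.37, -2.8 ]), np.float64(0.55), np.float64(180.03))
180.8 (array([-1.44,  0.26, -2.28]), np.float64(0.6), np.float64(180.86))
181.5 (array([-1.14,  0.52, -2.05]), np.float64(0.51), np.float64(181.64))
32.7083
```

Pull about 3.9 N against push about 4.5 N gives µ≈0.45, so the plate force is about 5 N. The wedging is light, so I push down to about 6 N and check.

```bash
python3 - <<'E'
from h import *
m=[535.6,-16.0]
def rd(k=10):
    F=[];P=[]
    for _ in range(k): ctrl.hold(.02); s=sensors.read_state(); F.append(s['force']); P.append(s['eef_pos'])
    F=np.array(F); return np.round(F.mean(0)-[0,0,-1.0],2),np.mean(P,0).round(2)
for z in(180,178.5,177.5,176.7,176.,175.3):
    h=ctrl.move_l(m+[z],vel=10,threshold=9); f=rd(); print(z,h,*f)
    if f[0][2]>5.5: break
ctrl.hold(1); print(rd()); s=st(); R=np.array(s['eef_rot']); print(R.round(3), np.abs(s['qvel']).max())
p,d=grab('scene'); cv2.imwrite('pics/fin.png',cv2.resize(p[120:270,240:480,::-1],(800,500),interpolation=cv2.INTER_CUBIC))
E
```

```text
180 False [-1.4   0.23  3.67] [536.29 -16.13 180.85]
178.5 False [0.8  0.06 4.71] [536.38 -16.2  178.97]
177.5 False [ 2.   -0.31  4.04] [536.   -16.1  177.67]
176.7 False [ 1.99 -0.34  4.2 ] [535.68 -16.01 176.71]
176.0 False [ 1.12 -0.69  4.73] [535.52 -15.97 175.95]
175.3 False [ 1.17 -0.15  5.07] [535.45 -15.95 175.22]
(array([0.59, 0.1 , 4.36]), array([535.51, -15.98, 175.22]))
t36.5 [535.5 -16.  175.2] F [0.29 0.65 3.29] w19.5 g49.8
[[-0.974  0.227 -0.   ]
 [ 0.227  0.974  0.   ]
 [ 0.     0.    -1.   ]] 0.0017252626522254273
```

View pics/fin.png

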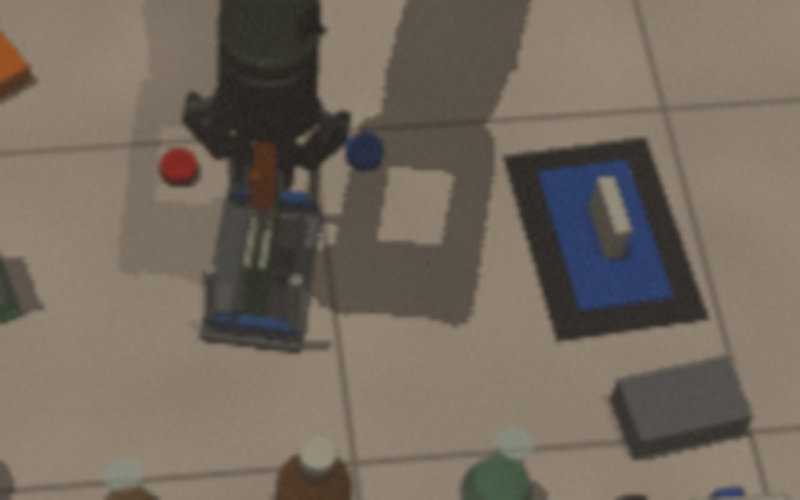

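The gauge (263,175) is seated upright in the slot, the cover (605,235) is flat on the mat and the bystanders are in place. The drag is about 5 N and steady, so I'm handing in.

```bash
python3 -c "
from h import *
print(ctrl.finish_job())"
```

```text
the job is handed in; nothing more can be done
None
```

I handed the job in at about 37 s on the robot's clock: the cover lies flat, handle up, in the middle of the mat, and the gauge is still gripped upright between the plates, tip about 70 mm down, at about 5 N of push; the verdict was not shown.

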